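Scan the orange slide box into the log

TASK

Log the orange microscope-slide box: pick up the handheld barcode scanner by its black handle, hold it upright about 60 mm above the barcode label on the orange box, centred over the label with the scanner's long side parallel to the label's long side, and keep it still for two seconds. Then set the scanner down (do not drop it) standing upright and wholly on its round black mat, and let go. Do not scan the blue box, and leave both boxes where they are.

Things in the scene. Friction and masses are not known exactly. Their poses are not given: they have to be found in the camera images.
- scanner: Stamp-shaped barcode scanner, 108 mm tall, 0.2 kg, loose, upright on its mat: white head 70 (x) x 40 (y) x 30 mm high, black handle 36 (x) x 28 (y) mm from 30 to 100 mm up (grip at 80 mm), white cap as wide up to 108 mm. Origin: centre of the underside, the reading window, which looks along -z; x: head's long side, the scan line (red strokes on the head), either way round; z: up the handle.
- orange_box: Slide box to scan: orange lid on a grey base, 112 (x) x 87 (y) x 38 mm high, 0.4 kg, loose, flat on the bench. A white barcode label 74 (x) x 34 (y) mm lies on the middle of the lid, facing up. Origin: centre of the underside (label centre 38 mm above it); x: long side of box and label; z up.
- blue_box: Slide storage box of the same make and size as the orange one but with a blue lid, its label on top likewise, loose on the bench: not to be scanned. Same origin and axes.
- mat: The scanner's parking mat, a black rubber disc 140 mm across and 4 mm thick, fixed flat on the bench. Origin: centre of its underside; its top lies 4 mm above.
Not all that is in view belongs to the job. Leave any green look-alike of the scanner alone.

How it is judged:
By the outcome, as a careful person would: the job done as asked, in the order asked, and still so for the second after the job is handed in, with the robot touching nothing.
It also fails if it takes over 51 s, if anything falls off the work surface, if the arm or the gripper's body presses on something with over 40 N, if the wrist force passes 120 N, or if a joint passes its speed limit or range.

ROBOT

A 6-joint arm with a two-finger parallel gripper is mounted at the origin on the work surface. World frame = base frame: x ahead of the robot, y to its left, z up, the work surface at z = 0. Lengths are in m, angles in rad, forces in N, time in s.
With the tool pointing down it reaches from about 0.35 to 0.775 m from the base axis. Payload 5.5 kg.
Tool frame: the origin (TCP) lies at the very end of the fingers, on their centre line; the grasp point (between the pads) lies 19 mm behind it; z points along the fingers, x is the direction in which the jaws open and shut, and the axes are right-handed (so a half turn about z gives the same grasp; the last joint's range is limited). The gripper opens to 85 mm and grips with 20 to 120 N. Pads are 22 mm wide; open, the fingers measure 114 mm over their backs; the gripper's body (76 mm by 85 mm) begins 54 mm behind the grasp point. The pads swing forward as they close: fully open they stand 13 mm farther back than shut.
Start: joints at [-1.361, 0.313, 0.046, 1.304, 0, 1.431], TCP at [0.197, -0.54, 0.231] pointing down, gripper open.
Joint ranges: [-2.76, 2.76], [-0.86, 1.69], [-1.03, 1.26], [-2.2, 2.34], [-1.47, 1.5], [-3.14, 3.14]. Speed limits (rad/s): [2.57, 2.57, 3.14, 3.14, 3.14, 3.14].

INTERFACE

Orientations are given as a unit quaternion [w, x, y, z].
In Python, from workcell import env gives the robot as it stands.
- The arm moves only by the shell command python3 -m inch 'ROWS' [FORCE]. ROWS is JSON, a list of rows, each a list of 7 numbers: the turn, a rotation vector about the tool's x, y, z each as a share of 8 degrees, from -1 to 1, then the shift along the tool's x, y, z each as a share of 0.05 m, from -1 to 1, then the closure, from 0 (fully open) to 1 (shut). A call has 1 to 12 rows; each row shifts and turns the commanded pose from where the row before left it, along the tool's axes as they then stand; what a row does not reach is not made up. A row lasts 1/10 s, in which the tool goes at most 50 mm and 8.59 degrees, less where a joint would pass 70% of its speed; a pose out of reach is approached as far as the arm can. A call with a number of a shift or a turn outside -1 to 1 is refused whole. A call with a gripper value outside its range is refused whole. The fingers move at their own pace and stop on an object; FORCE is the grip in N (left out, the last holds). Time passes only in rows, so rows that do not move let the fingers close. It gives the time, the measured TCP pose, the force and the opening at its end, in the units of the state.
- env.get_state(): the state, without advancing time (a new reading comes with each control period).
- env.read_camera(name): name is "side" or "top"; returns the picture (420x560x3 uint8, red, green, blue); there is no depth.
- env.calibration(name): a dict with "fx", "fy", "cx", "cy" (pixels), "k1" (the pictures are not rectified: a ray, as slopes to the right and down, at radius r is drawn at 1 + k1 r^2 times it, then the intrinsics apply), "rvec" (rotation vector, rad) and "tvec" (3), from world to camera coordinates, as OpenCV has them. Camera axes: x right, y down, z forward; pixel columns grow to the right and rows downward; lengths in m; the calibration is good to about 2 mm. A picture is of the moment at which its call begins. calibration takes no time and is no camera call.
- env.hand_in(): hands the job in, once; it reports no verdict.
The state is a dict: "clock": time; "joint_pos": joint angles; "qvel": joint speeds; "tau": joint torques, N m; "tcp_pos": TCP position; "orientation": TCP orientation; "wrist_force": force on the tool from outside, world axes, zero at the start; "ft_torque": the same for the moment, N m; "finger_gap": finger opening in m.
Only numpy, scipy, OpenCV 4.12 (cv2) and the standard library are available. Lean on these libraries where they do the work, as an engineer would, in place of code of your own. Each camera call takes 0.05 s, during which the arm holds its last target.

## Working session

There is one attempt and no reset: what is moved stays moved. The work goes in short steps, Python scripts to look and compute and a shell command to move; the robot and the scene stay as the last step left them, time stands still between calls to the robot, and variables do not carry over. Pictures are saved under pics/ and viewed, and the job is handed in when it is done.

```bash
mkdir -p pics; ls
python3 - <<'E'
from workcell import env
import cv2
for n in("top","side"):
    im=env.read_camera(n); cv2.imwrite(f"pics/{n}0.png",im[:,:,::-1]); print(env.calibration(n))
print(env.get_state())
E
```

```text
pics
{'fx': 403.1822103673204, 'fy': 403.1822103673204, 'cx': 279.1206207233806, 'cy': 216.09436392176832, 'k1': -0.008988303306673226, 'rvec': array([ 2.12331644, -2.13246912,  0.20161148]), 'tvec': array([-0.09422206,  0.53566802,  0.83059249])}
{'fx': 389.1310832519695, 'fy': 389.1310832519695, 'cx': 283.0785233223809, 'cy': 210.05995237572708, 'k1': -0.02887236664764287, 'rvec': array([ 0.15310078, -2.79635469,  1.27159476]), 'tvec': array([0.52333572, 0.12916765, 0.70650064])}
{'clock': 0.1, 'joint_pos': array([-1.36058711e+00,  3.13925383e-01,  4.51006504e-02,  1.30363586e+00,
       -2.58151159e-05,  1.43119028e+00]), 'qvel': array([-6.42330518e-05, -2.11502208e-04,  3.34441764e-03,  1.05960857e-04,
        1.22587465e-04,  2.73613379e-05]), 'tau': array([ 4.04399849e-03, -4.81723738e+01,  2.99245155e+01,  1.26876379e-02,
       -1.11487170e-04,  4.16926738e-06]), 'tcp_pos': array([ 0.19694821, -0.53972088,  0.23050132]), 'orientation': array([-5.57828447e-04,  8.19366633e-01, -5.73269246e-01, -6.17605800e-04]), 'wrist_force': array([-0.12175392, -0.76958024, -0.93764532]), 'ft_torque': array([-0.06183742, -0.02886443, -0.01284846]), 'finger_gap': 0.08523949704002165}
```

View pics/top0.png

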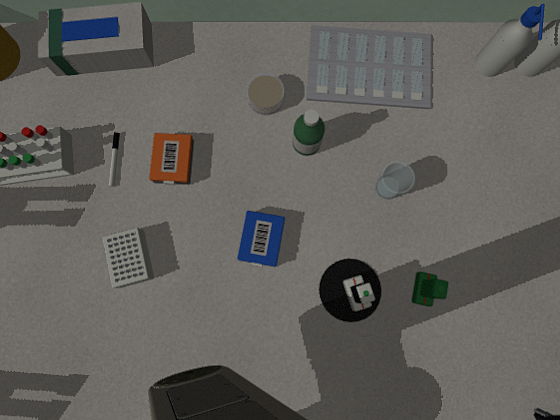

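View pics/side0.png

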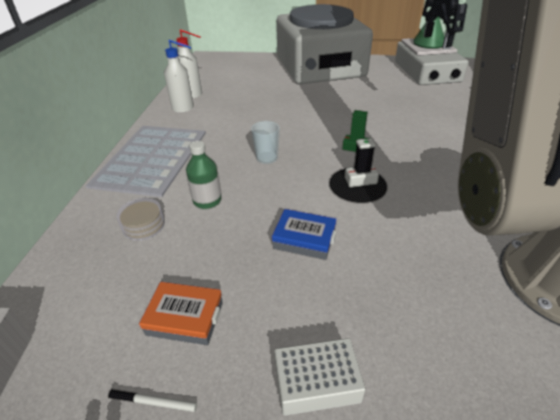

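The top view has the white scanner on the black mat at about (358,293). The green look-alike is at (430,288), the orange box at (171,158) and the blue box at (262,238). The side view has the scanner at (362,165), the green one at (357,130), the orange box at (182,308) and the blue box at (304,232). Next I'll take close crops.

```bash
cat > h.py <<'E'
import numpy as np,cv2
from workcell import env
def cal(n):
    c=env.calibration(n);K=np.array([[c['fx'],0,c['cx']],[0,c['fy'],c['cy']],[0,0,1.]])
    return K,np.array([c['k1'],0,0,0,0.]),np.array(c['rvec']),np.array(c['tvec'])
def ray(n,uv):
    K,d,r,t=cal(n);p=cv2.undistortPoints(np.array(uv,float).reshape(-1,1,2),K,d).reshape(-1,2)
    R=cv2.Rodrigues(r)[0];o=-R.T@t
    return o,np.c_[p,np.ones(len(p))]@R
def onz(n,uv,z):
    o,D=ray(n,uv);return o+D*((z-o[2])/D[:,2])[:,None]
def proj(n,P):
    K,d,r,t=cal(n);return cv2.projectPoints(np.array(P,float).reshape(-1,3),r,t,K,d)[0].reshape(-1,2)
def crop(im,x0,y0,w,h,s,f):
    cv2.imwrite(f,cv2.resize(im[y0:y0+h,x0:x0+w,::-1],None,fx=s,fy=s,interpolation=cv2.INTER_CUBIC))
E
python3 - <<'E'
from h import *
t=cv2.imread("pics/top0.png")[:,:,::-1];s=cv2.imread("pics/side0.png")[:,:,::-1]
crop(t,310,250,90,75,8,"pics/t_sc.png")
crop(t,140,120,70,70,8,"pics/t_or.png")
crop(s,320,100,80,110,5,"pics/s_sc.png")
crop(s,130,270,100,75,7,"pics/s_or.png")
for n in("top","side"): print(n,ray(n,[[280,210]]))
E
```

```text
top (array([ 0.37483457, -0.09124323,  0.91480907]), array([[ 0.19713414, -0.00823946, -0.98046085]]))
side (array([0.45643744, 0.50536998, 0.57094112]), array([[ 0.10883446, -0.7468392 , -0.65608604]]))
```

View pics/t_sc.png

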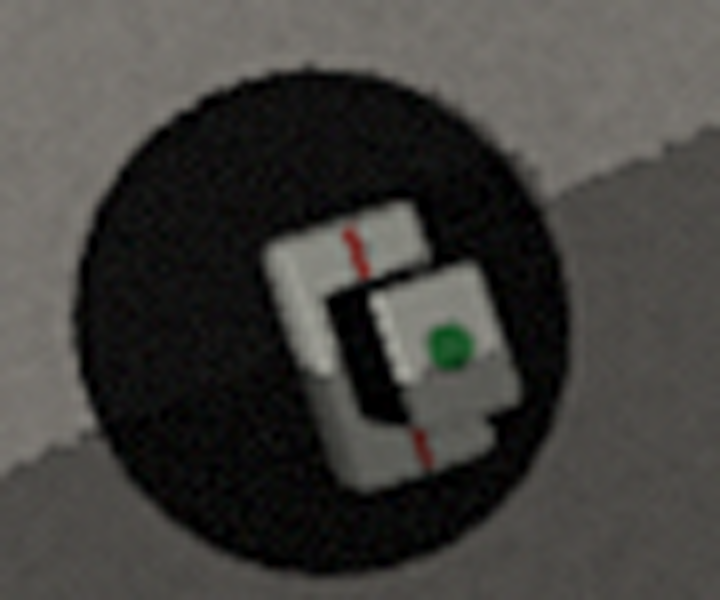

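View pics/t_or.png

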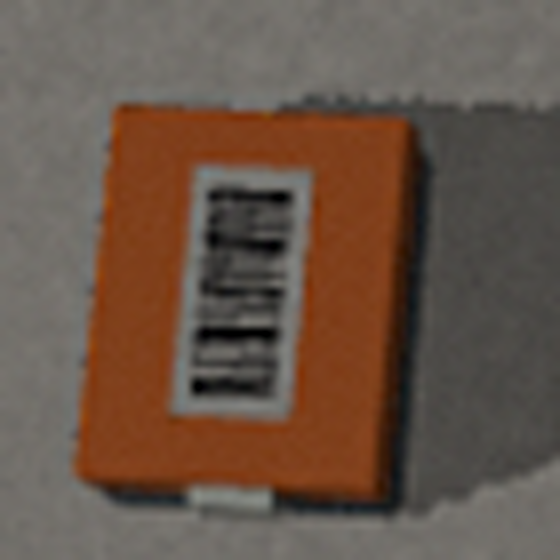

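View pics/s_sc.png

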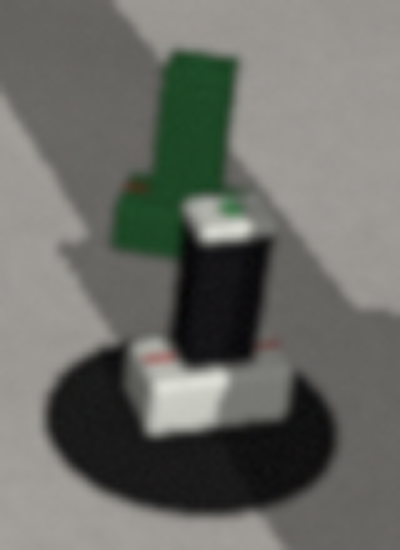

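View pics/s_or.png

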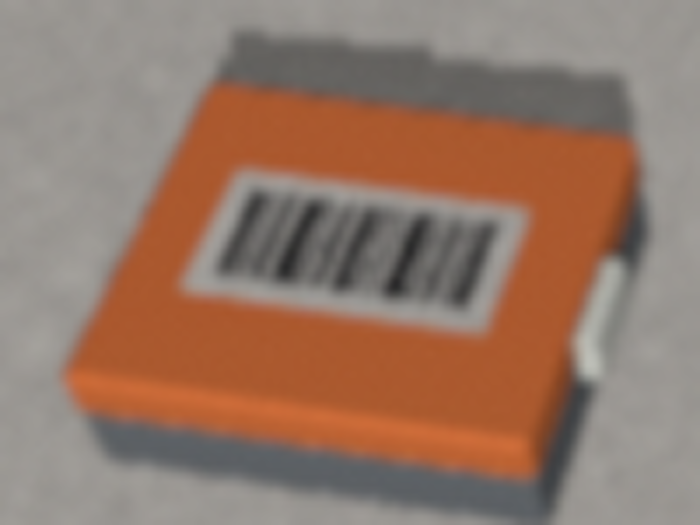

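The grasp candidates are the white-capped scanner with the black handle on the mat at top (358,293), and the green look-alike at (430,288). The crop shows a white head with red strokes, a black handle and a white cap, so I choose (358,293). Now I'll measure.

Run:
```python
from h import *
def c(p,x,y,s): return (np.array(p,float)+.5)/s-.5+[x,y]
def rep(n,P):
    l=(np.linalg.norm(P[1]-P[0])+np.linalg.norm(P[2]-P[3]))/2;w=(np.linalg.norm(P[2]-P[1])+np.linalg.norm(P[3]-P[0]))/2
    d=(P[1]-P[0])+(P[2]-P[3]);e=(P[2]-P[1])+(P[3]-P[0])
    print(n,P.mean(0).round(4),l.round(4),w.round(4),np.degrees(np.arctan2(d[1],d[0])).round(2),np.degrees(np.arctan2(e[1],e[0])).round(2))
tl=c([[197,166],[314,170],[292,416],[170,412]],140,120,8)
rep('lab top',onz('top',tl,.038))
sl=c([[240,168],[530,210],[488,334],[182,292]],130,270,7)
rep('lab side',onz('side',sl,.038))
cap=c([[370,290],[477,262],[522,395],[412,422]],310,250,8)
rep('cap top',onz('top',cap,.112))
th=c([[346,232],[368,276],[414,430],[430,467]],310,250,8);P=onz('top',th,.034);print(P, np.degrees(np.arctan2(*(P[3]-P[0])[1::-1])),(P[0]+P[3])/2,np.linalg.norm(P[3]-P[0]))
sc=c([[180,203],[212,195],[275,222],[200,240]],320,100,5)
m=c([[323,68],[75,320],[570,330],[323,576]],310,250,8); P=onz('top',m,.004);print('mat',P.round(4))
# fine cross of blue
```

```text
lab top [0.6777 0.1509 0.038 ] 0.034 0.0732 -92.22 177.14
lab side [0.6776 0.151  0.038 ] 0.0739 0.0351 177.09 88.52
cap top [ 0.3711 -0.2642  0.112 ] 0.0277 0.0333 -76.47 -163.77
[[ 0.4001023  -0.25535837  0.034     ]
 [ 0.38833499 -0.26086017  0.034     ]
 [ 0.34762483 -0.27161118  0.034     ]
 [ 0.33793465 -0.27549245  0.034     ]] -162.05454814542315 [ 0.36901847 -0.26542541  0.034     ] 0.06534674935083191
mat [[ 0.4467 -0.2562  0.004 ]
 [ 0.3771 -0.1846  0.004 ]
 [ 0.3737 -0.3224  0.004 ]
 [ 0.3076 -0.2511  0.004 ]]
```

Run:
```python
from h import *
def box(l,w,z0,z1): return [[a*l/2,b*w/2,z] for z in(z0,z1) for a,b in((-1,-1),(1,-1),(1,1),(-1,1))]
E=[(i,(i+1)%4) for i in range(4)]+[(4+i,4+(i+1)%4) for i in range(4)]+[(i,i+4) for i in range(4)]
pose=(.3703,-.2648,16.4)
outs=[]
for n,x0,y0,w,h,s in(("top",310,250,90,75,6),("side",320,120,80,90,6)):
    im=cv2.imread(f"pics/{n}0.png")[y0:y0+h,x0:x0+w]
    im=cv2.resize(im,None,fx=s,fy=s,interpolation=cv2.INTER_CUBIC);im=cv2.convertScaleAbs(im,alpha=1.5)
    y=np.radians(pose[2]);R=np.array([[np.cos(y),-np.sin(y),0],[np.sin(y),np.cos(y),0],[0,0,1]])
    for b,col in((box(.07,.04,0,.03),(255,0,255)),(box(.036,.028,.1,.108),(255,255,0))):
        q=proj(n,np.array(b)@R.T+[pose[0],pose[1],.004]);q=((q-[x0,y0]+.5)*s-.5).round().astype(int)
        for i,j in E: cv2.line(im,tuple(map(int,q[i])),tuple(map(int,q[j])),col,1)
    outs.append(im)
H=max(o.shape[0] for o in outs)
outs=[cv2.copyMakeBorder(o,0,H-o.shape[0],0,0,cv2.BORDER_CONSTANT) for o in outs]
im=np.hstack(outs);im=cv2.resize(im,(800,int(im.shape[0]*800/im.shape[1])));cv2.imwrite("pics/ov.png",im)
```

```text
(no output)
```

View pics/ov.png

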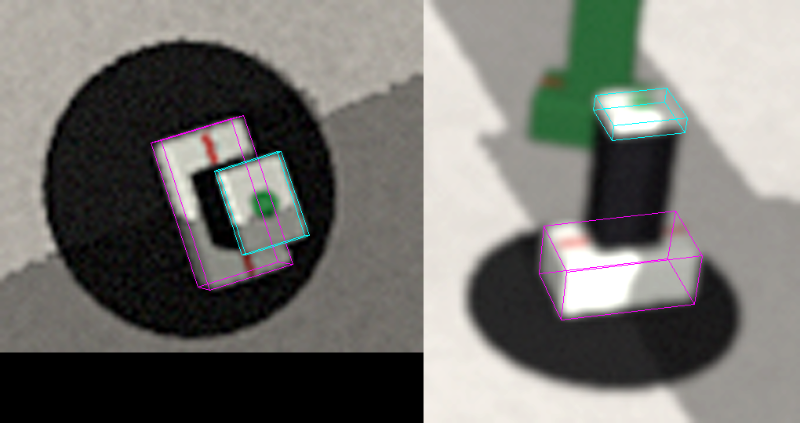

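The overlay fits in both views: scanner at (0.370, -0.265), yaw 16.4°. The label is at (0.6776, 0.151), long side at -2.9°. I'll grip across the 36 mm faces with tool-x yaw 16.4°, because joint 6 stays in range that way. Next I'll work out the moves.

```bash
cat >> h.py <<'E'
from scipy.spatial.transform import Rotation as Ro
def togo(x,y,z,yaw=None):
    s=env.get_state();R=Ro.from_quat(np.array(s['orientation'])[[1,2,3,0]])
    if yaw is not None:
        p=np.radians(yaw);T=Ro.from_matrix(np.array([[np.cos(p),np.sin(p),0],[np.sin(p),-np.cos(p),0],[0,0,-1]]))
        print('turn units tot',((R.inv()*T).as_rotvec(degrees=True)/8).round(3))
        print('shift units tot after turn',(T.inv().apply(np.array([x,y,z])-s['tcp_pos'])/.05).round(3))
    print('shift units tot',(R.inv().apply(np.array([x,y,z])-s['tcp_pos'])/.05).round(3),'t',round(s['clock'],2),s['tcp_pos'].round(4),'yaw',np.degrees(np.arctan2(*R.as_matrix()[[1,0],0])).round(2),'tilt',R.as_matrix()[:2,2].round(4),'j',s['joint_pos'].round(2),'F',s['wrist_force'].round(1),'gap',round(s['finger_gap'],4))
E
python3 - <<'E'
from h import *
print(onz('top',[[262,238],[308,130],[430,288],[126,257],[396,178]],.05).round(3))
togo(.3703,-.2648,.2,16.4)
E
```

```text
[[ 0.487 -0.059  0.05 ]
 [ 0.734 -0.163  0.05 ]
 [ 0.379 -0.415  0.05 ]
 [ 0.447  0.232  0.05 ]
 [ 0.62  -0.357  0.05 ]]
turn units tot [-1.0000e-02  8.0000e-03 -1.0795e+01]
shift units tot after turn [ 4.878 -4.296  0.61 ]
shift units tot [-3.976 -5.141  0.618] t 0.1 [ 0.1969 -0.5397  0.2305] yaw -69.96 tilt [-0.0004  0.0016] j [-1.36  0.31  0.05  1.3  -0.    1.43] F [-0.1 -0.8 -0.9] gap 0.0852
```

```bash
python3 -m inch '[[0,0,0,-0.33,-0.43,0,0],[0,0,0,-0.33,-0.43,0,0],[0,0,0,-0.33,-0.43,0,0],[0,0,0,-0.33,-0.43,0,0],[0,0,0,-0.33,-0.43,0,0],[0,0,0,-0.33,-0.43,0,0],[0,0,0,-0.33,-0.43,0,0],[0,0,0,-0.33,-0.43,0,0],[0,0,0,-0.33,-0.43,0,0],[0,0,0,-0.33,-0.43,0,0],[0,0,0,-0.33,-0.43,0,0],[0,0,0,-0.33,-0.43,0,0]]' 60
python3 -m inch '[[0,0,-0.9,0,0,0,0],[0,0,-0.9,0,0,0,0],[0,0,-0.9,0,0,0,0],[0,0,-0.9,0,0,0,0],[0,0,-0.9,0,0,0,0],[0,0,-0.9,0,0,0,0],[0,0,-0.9,0,0,0,0],[0,0,-0.9,0,0,0,0],[0,0,-0.9,0,0,0,0],[0,0,-0.9,0,0,0,0],[0,0,-0.9,0,0,0,0],[0,0,-0.9,0,0,0,0]]'
python3 -c "
from h import *
togo(.3703,-.2648,.065,16.4)"
```

```text
clock: 1.3
tcp_pos: [0.3718, -0.2646, 0.231]
orientation: [-0.0, 0.819, -0.573, -0.0]
wrist_force: [-0.5, -0.6, -0.0]
finger_gap: 0.0854
clock: 2.5
tcp_pos: [0.3713, -0.2655, 0.2309]
orientation: [-0.0, 0.989, 0.146, -0.0]
wrist_force: [-0.2, 0.4, 0.9]
finger_gap: 0.0854
turn units tot [-0.006  0.003  0.042]
shift units tot after turn [-0.016 -0.02   3.318]
shift units tot [-0.014 -0.018  3.318] t 2.5 [ 0.3713 -0.2655  0.2309] yaw 16.74 tilt [-0.0007  0.0006] j [-0.8   0.09 -0.24  1.25 -0.    0.48] F [-0.2  0.4  0.9] gap 0.0854
```

```bash
python3 -m inch '[[0,0,0.04,-0.016,-0.02,0.4,0],[0,0,0,0,0,0.4,0],[0,0,0,0,0,0.4,0],[0,0,0,0,0,0.4,0],[0,0,0,0,0,0.4,0],[0,0,0,0,0,0.4,0],[0,0,0,0,0,0.35,0],[0,0,0,0,0,0.25,0],[0,0,0,0,0,0.2,0],[0,0,0,0,0,0.12,0],[0,0,0,0,0,0,0]]'
python3 - <<'E'
from h import *
togo(.3703,-.2648,.065,16.4)
a=env.read_camera('side');b=env.read_camera('top')
crop(a,300,80,110,130,4,'pics/g_s.png');crop(b,300,220,130,110,4,'pics/g_t.png')
E
```

```text
clock: 3.6
tcp_pos: [0.3701, -0.2647, 0.0646]
orientation: [-0.001, 0.99, 0.14, -0.0]
wrist_force: [1.1, -0.1, -0.5]
finger_gap: 0.0856
turn units tot [-0.009  0.005 -0.035]
shift units tot after turn [ 0.003  0.004 -0.008]
shift units tot [ 0.003  0.004 -0.008] t 3.6 [ 0.3701 -0.2647  0.0646] yaw 16.12 tilt [-0.001   0.0009] j [-0.8   0.21 -0.53  0.83 -0.    0.49] F [ 1.1 -0.1 -0.5] gap 0.0856
```

View pics/g_s.png

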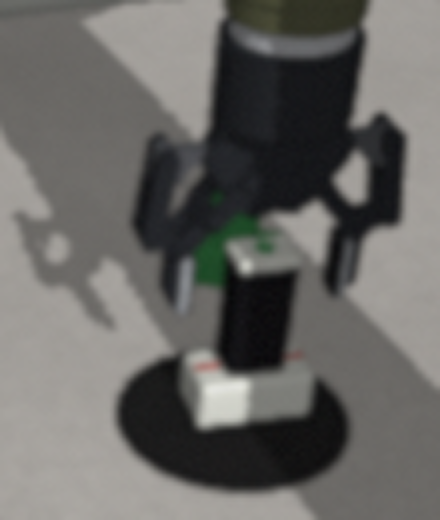

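View pics/g_t.png

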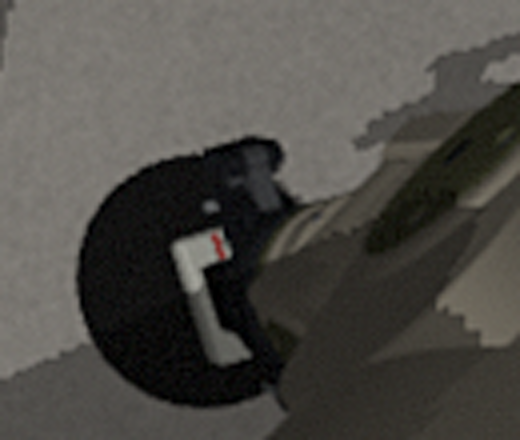

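The crops show the open fingers straddling the black handle evenly, at crop (180,285) and (335,270), and the green look-alike is behind and clear. Closing.

```bash
python3 -m inch '[[0,0,0,0,0,0,0.3],[0,0,0,0,0,0,0.5],[0,0,0,0,0,0,0.7],[0,0,0,0,0,0,1],[0,0,0,0,0,0,1],[0,0,0,0,0,0,1],[0,0,0,0,0,0,1],[0,0,0,0,0,0,1],[0,0,0,0,0,0,1]]' 60
python3 -m inch '[[0,0,0,0,0,-0.1,1],[0,0,0,0,0,-0.2,1],[0,0,0,0,0,-0.3,1],[0,0,0,0,0,-0.4,1],[0,0,0,0,0,-0.4,1],[0,0,0,0,0,-0.4,1],[0,0,0,0,0,-0.4,1],[0,0,0,0,0,-0.3,1],[0,0,0,0,0,-0.2,1],[0,0,0,0,0,0,1]]'
python3 - <<'E'
from h import *
togo(.42,.06,.25,-2.9)
a=env.read_camera('side')
crop(a,300,40,110,130,4,'pics/l_s.png')
E
```

```text
clock: 4.6
tcp_pos: [0.3707, -0.2653, 0.0657]
orientation: [0.0, 0.99, 0.14, 0.0]
wrist_force: [-1.3, -0.3, 6.5]
finger_gap: 0.0353
clock: 5.6
tcp_pos: [0.3711, -0.2656, 0.2018]
orientation: [0.001, 0.99, 0.14, 0.001]
wrist_force: [0.4, -0.3, -2.6]
finger_gap: 0.0357
turn units tot [ 0.015 -0.012  2.378]
shift units tot after turn [ 0.647 -6.553 -0.965]
shift units tot [ 2.749 -5.982 -0.975] t 5.6 [ 0.3711 -0.2656  0.2018] yaw 16.12 tilt [ 0.0018 -0.0019] j [-0.8   0.09 -0.3   1.17  0.    0.49] F [ 0.4 -0.3 -2.6] gap 0.0357
```

View pics/l_s.png

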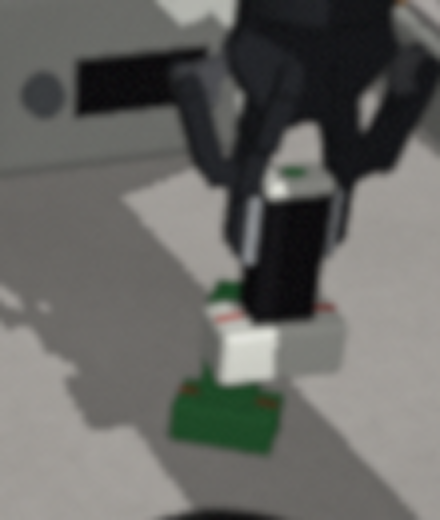

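The picture shows the scanner lifted and hanging upright in the pads, with the head at crop (275,345). Carrying it in an arc on the inner side of the blue box.

```bash
python3 -m inch '[[0,0,0,0.1,-0.25,-0.16,1],[0,0,0,0.2,-0.5,-0.16,1],[0,0,0,0.2,-0.5,-0.16,1],[0,0,0,0.2,-0.5,-0.16,1],[0,0,0,0.2,-0.5,-0.16,1],[0,0,0,0.2,-0.5,-0.16,1],[0,0,0,0.2,-0.5,0,1],[0,0,0,0.2,-0.5,0,1],[0,0,0,0.2,-0.5,0,1],[0,0,0,0.2,-0.5,0,1],[0,0,0,0.2,-0.5,0,1],[0,0,0,0.2,-0.5,0,1]]'
python3 -m inch '[[0,0,0.24,0.1,-0.25,0,1],[0,0,0.24,0,0,0,1],[0,0,0.24,0,0,0,1],[0,0,0.24,0,0,0,1],[0,0,0.24,0,0,0,1],[0,0,0.24,0,0,0,1],[0,0,0.24,0,0,0,1],[0,0,0.24,0,0,0,1],[0,0,0.24,0,0,0,1],[0,0,0.24,0,0,0,1],[0,0,0,0,0,0,1]]'
python3 -c "
from h import *
togo(.6776,.151,.2,-2.9)"
```

```text
clock: 6.85
tcp_pos: [0.4, 0.0449, 0.2478]
orientation: [-0.0, 0.99, 0.14, -0.001]
wrist_force: [0.6, -0.3, -1.9]
finger_gap: 0.0355
clock: 7.95
tcp_pos: [0.4015, 0.057, 0.2478]
orientation: [-0.0, 1.0, -0.027, -0.001]
wrist_force: [-0.0, 0.4, -2.2]
finger_gap: 0.0352
turn units tot [-0.001  0.012 -0.02 ]
shift units tot after turn [ 5.42  -2.156  0.955]
shift units tot [ 5.416 -2.171  0.947] t 7.95 [0.4015 0.057  0.2478] yaw -3.06 tilt [-0.0017  0.0003] j [-0.06 -0.02 -0.31  1.28  0.    1.57] F [-0.   0.4 -2.2] gap 0.0352
```

```bash
python3 -m inch '[[0,0,0,0.25,-0.1,0,1],[0,0,0,0.5,-0.2,0,1],[0,0,0,0.5,-0.2,0,1],[0,0,0,0.5,-0.2,0,1],[0,0,0,0.5,-0.2,0,1],[0,0,0,0.5,-0.2,0,1],[0,0,0,0.5,-0.2,0,1],[0,0,0,0.5,-0.2,0,1],[0,0,0,0.5,-0.2,0,1],[0,0,0,0.5,-0.2,0,1],[0,0,0,0.5,-0.2,0,1],[0,0,0,0.17,-0.07,0,1]]'
python3 -m inch '[[0,0,0,0,0,0.2,1],[0,0,0,0,0,0.2,1],[0,0,0,0,0,0.2,1],[0,0,0,0,0,0.2,1],[0,0,0,0,0,0.2,1],[0,0,0,0,0,0,1]]'
python3 - <<'E'
from h import *
togo(.6776,.151,.1597,-2.9)
a=env.read_camera('side');b=env.read_camera('top')
cv2.imwrite('pics/p_s.png',a[:,:,::-1]);cv2.imwrite('pics/p_t.png',b[:,:,::-1])
crop(a,90,130,180,220,3.5,'pics/p_sc.png');crop(b,110,80,150,120,4,'pics/p_tc.png')
E
```

```text
clock: 9.15
tcp_pos: [0.6813, 0.1517, 0.2461]
orientation: [-0.0, 1.0, -0.026, -0.0]
wrist_force: [0.2, -0.1, -1.5]
finger_gap: 0.0357
clock: 9.75
tcp_pos: [0.6776, 0.15, 0.1963]
orientation: [0.0, 1.0, -0.027, -0.002]
wrist_force: [-0.3, -0.7, -2.2]
finger_gap: 0.0353
turn units tot [ 0.004  0.022 -0.023]
shift units tot after turn [-0.002 -0.02   0.732]
shift units tot [ 0.001 -0.02   0.732] t 9.75 [0.6776 0.15   0.1963] yaw -3.09 tilt [-0.0031 -0.0004] j [ 0.1   0.57  0.35  1.36 -0.    1.73] F [-0.3 -0.7 -2.2] gap 0.0353
```

```bash
ls pics
```

```text
g_s.png
g_t.png
l_s.png
ov.png
p_s.png
p_sc.png
p_t.png
p_tc.png
s_or.png
s_sc.png
side0.png
t_or.png
t_sc.png
top0.png
```

View pics/p_s.png

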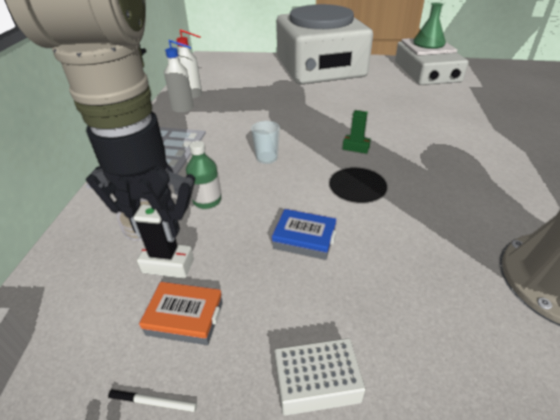

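View pics/p_tc.png

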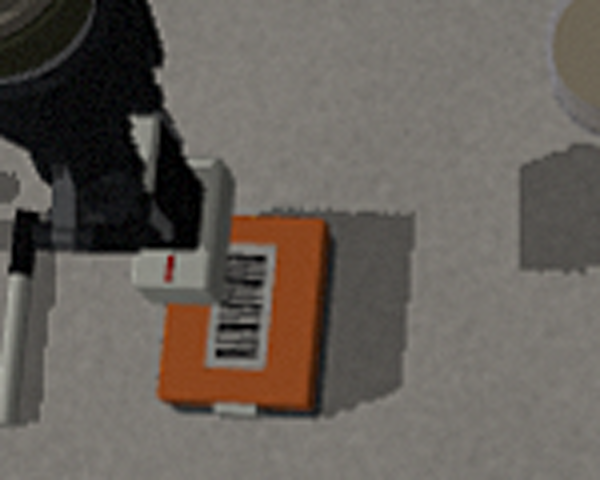

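The scanner hangs upright over the orange box, with its head at side (165,262) and the box at (182,308), and everything else is unmoved. I'll go down to reading height and check with an overlay.

```bash
python3 -m inch '[[0,0,-0.02,0,-0.01,0.2,1],[0,0,0,0,-0.01,0.2,1],[0,0,0,0,0,0.2,1],[0,0,0,0,0,0.1,1],[0,0,0,0,0,0.03,1],[0,0,0,0,0,0,1],[0,0,0,0,0,0,1]]'
cat > ov.py <<'E'
from h import *
import sys
def box(l,w,z0,z1): return [[a*l/2,b*w/2,z] for z in(z0,z1) for a,b in((-1,-1),(1,-1),(1,1),(-1,1))]
E=[(i,(i+1)%4) for i in range(4)]+[(4+i,4+(i+1)%4) for i in range(4)]+[(i,i+4) for i in range(4)]
def ov(ims,pose,views,f):
    outs=[]
    for n,x0,y0,w,h,s in views:
        im=ims[n][y0:y0+h,x0:x0+w,::-1]
        im=cv2.resize(im,None,fx=s,fy=s,interpolation=cv2.INTER_CUBIC);im=cv2.convertScaleAbs(im,alpha=1.5)
        y=np.radians(pose[3]);R=np.array([[np.cos(y),-np.sin(y),0],[np.sin(y),np.cos(y),0],[0,0,1]])
        for b,col in((box(.07,.04,0,.03),(255,0,255)),(box(.036,.028,.1,.108),(255,255,0))):
            q=proj(n,np.array(b)@R.T+pose[:3]);q=((q-[x0,y0]+.5)*s-.5).round().astype(int)
            for i,j in E: cv2.line(im,tuple(map(int,q[i])),tuple(map(int,q[j])),col,1)
        outs.append(im)
    H=max(o.shape[0] for o in outs)
    outs=[cv2.copyMakeBorder(o,0,H-o.shape[0],0,0,cv2.BORDER_CONSTANT) for o in outs]
    im=np.hstack(outs);k=min(1,800/im.shape[1],600/im.shape[0]);cv2.imwrite(f,cv2.resize(im,None,fx=k,fy=k))
E
python3 - <<'E'
from ov import *
togo(.6776,.151,.1597,-2.9)
ims={n:env.read_camera(n) for n in('top','side')}
s=env.get_state()['tcp_pos']
for n in ims: cv2.imwrite(f'pics/scan_{n}.png',ims[n][:,:,::-1])
ov(ims,[s[0],s[1],s[2]-.0617,-2.9],(("top",130,90,80,90,5),("side",110,190,110,130,4)),'pics/ov2.png')
E
```

```text
clock: 10.55
tcp_pos: [0.6793, 0.1513, 0.1622]
orientation: [0.0, 1.0, -0.025, 0.0]
wrist_force: [0.7, 0.1, -1.3]
finger_gap: 0.0348
turn units tot [ 0.    -0.005 -0.002]
shift units tot after turn [-0.033  0.007  0.049]
shift units tot [-0.033  0.007  0.049] t 10.55 [0.6793 0.1513 0.1622] yaw -2.92 tilt [ 0.0007 -0.0001] j [ 0.1   0.58  0.28  1.28 -0.    1.73] F [ 0.7  0.1 -1.3] gap 0.0348
```

View pics/ov2.png

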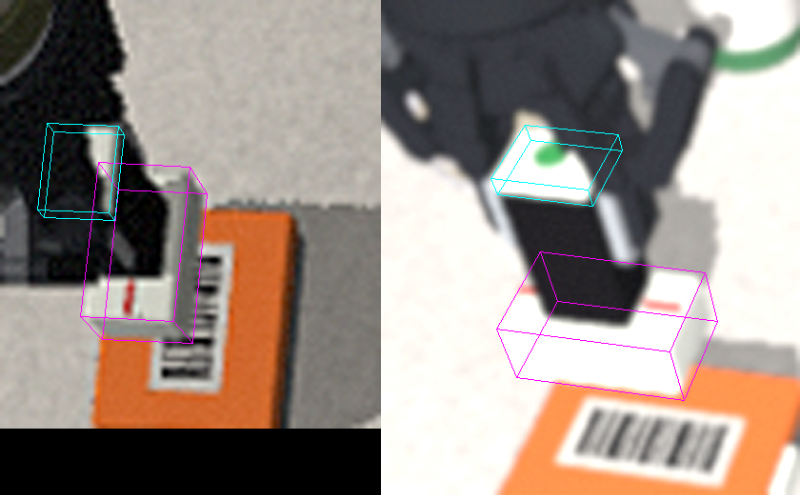

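Run:
```python
from ov import *
ims={n:(cv2.imread(f'pics/scan_{n}.png')[:,:,::-1]*.55).astype(np.uint8) for n in('top','side')}
ims['top']=(ims['top']*1.6).astype(np.uint8)
ov(ims,[.678,.151,.0985,-2.9],(("top",140,115,40,50,10),("side",130,225,65,75,8)),'pics/ov3.png')
im=np.hstack([cv2.resize(ims['top'][115:165,140:180,::-1],None,fx=10,fy=10,interpolation=2),cv2.copyMakeBorder(cv2.resize(ims['side'][225:287,130:180,::-1],None,fx=8,fy=8,interpolation=2),0,4,0,0,0)])
cv2.imwrite('pics/raw3.png',im)
```

```text
(no output)
```

View pics/ov3.png

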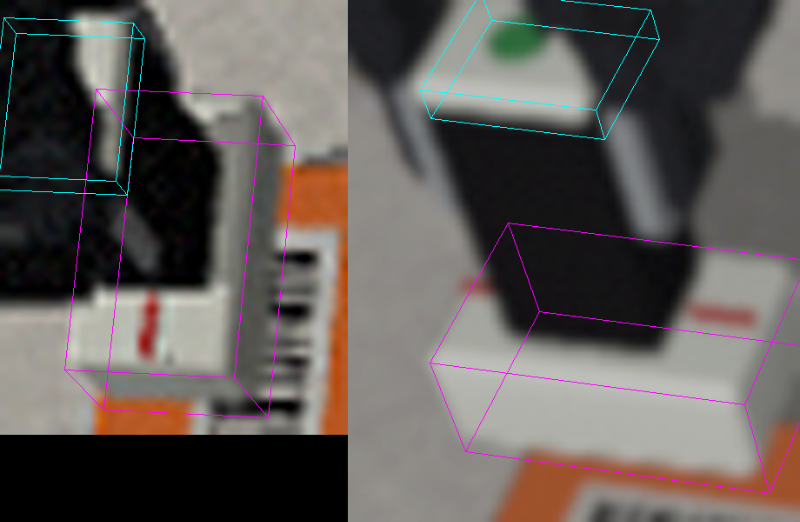

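View pics/raw3.png

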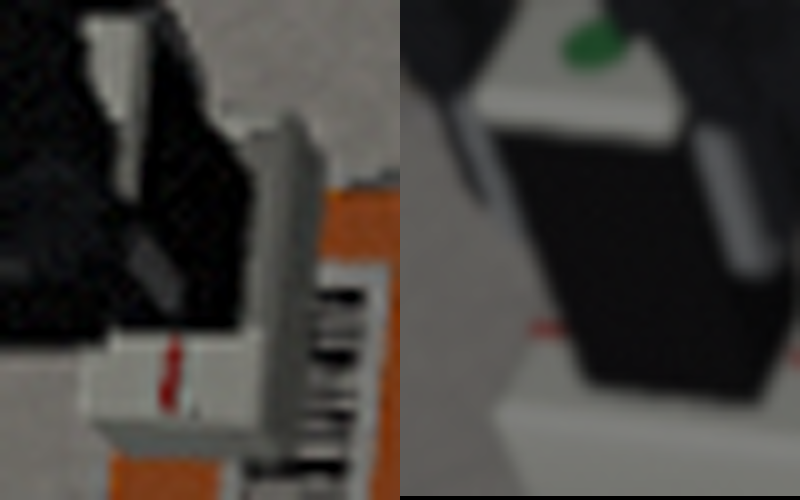

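Run:
```python
from h import *
t=cv2.imread('pics/scan_top.png')[:,:,::-1];s=cv2.imread('pics/scan_side.png')[:,:,::-1]
crop(t,140,112,45,50,12,'pics/c_t.png');crop(s,130,210,75,75,8,'pics/c_s.png')
```

```text
(no output)
```

View pics/c_t.png

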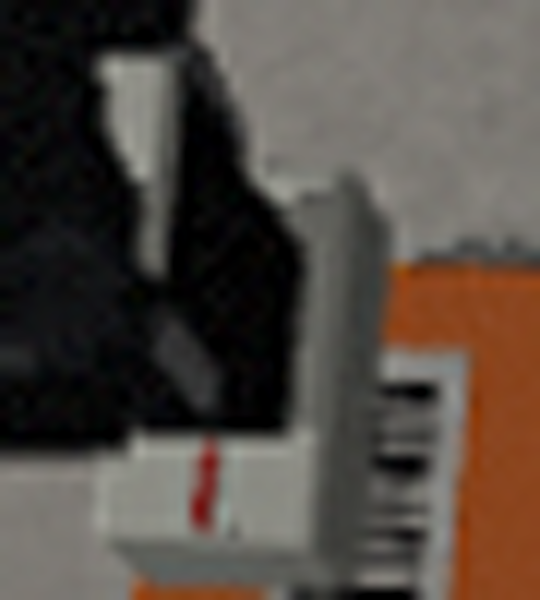

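View pics/c_s.png

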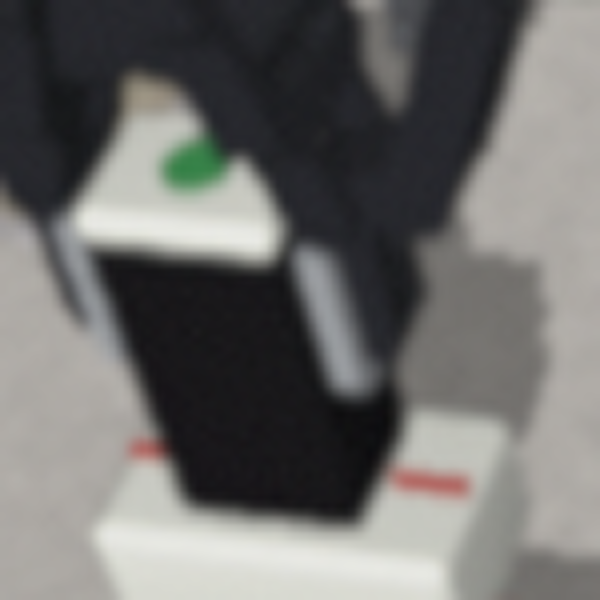

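Run:
```python
from h import *
from scipy.optimize import least_squares
def c(p,x,y,s): return (np.array(p,float)+.5)/s-.5+[x,y]
def H(a,b,z):return [a*.035,b*.02,z]
def C(a,b,z):return [a*.018,b*.014,z]
T=c([[100,528],[312,550],[345,178],[130,582],[388,222]],140,112,12)
TP=[H(-1,1,.03),H(-1,-1,.03),H(1,-1,.03),H(-1,1,0),H(1,-1,0)]
S=c([[97,528],[450,565],[512,422],[78,212],[283,230],[278,264]],130,210,8)
SP=[H(1,1,.03),H(-1,1,.03),H(-1,-1,.03),C(1,1,.108),C(-1,1,.108),C(-1,1,.1)]
def f(p,six=True):
    R=Ro.from_euler('zyx',[p[3],p[4],p[5]],degrees=True)
    return np.r_[(proj('top',R.apply(TP)+p[:3])-T).ravel(),(proj('side',R.apply(SP)+p[:3])-S).ravel()]
r=least_squares(f,[.678,.151,.098,-2.9,0,0],x_scale=[.01,.01,.01,1,1,1]);print(r.x.round(4));print(r.fun.reshape(-1,2).round(2))
r=least_squares(lambda p:f(np.r_[p,0,0]),[.678,.151,.098,-2.9],x_scale=[.01,.01,.01,1]);print(r.x.round(4));print(r.fun.reshape(-1,2).round(2))
```

```text
[ 0.6788  0.1524  0.1004 -2.2082  0.3701  1.5079]
[[-1.45  0.72]
 [ 0.66 -0.29]
 [ 0.87 -1.57]
 [ 0.2   0.98]
 [ 0.59  0.52]
 [-1.55  0.73]
 [-0.16  1.39]
 [ 1.21 -1.09]
 [-0.36 -0.45]
 [-0.66 -0.18]
 [ 1.26 -0.09]]
[ 0.6785  0.1515  0.1019 -2.4885]
[[-1.62  0.79]
 [ 0.37 -0.3 ]
 [ 0.7  -1.74]
 [ 0.43  0.97]
 [ 0.81  0.28]
 [-1.44  0.07]
 [-0.    1.15]
 [ 1.37 -1.79]
 [-0.5  -0.1 ]
 [-0.69  0.42]
 [ 1.25  0.42]]
```

Fitting corner picks in both views gives the scanner at (0.6786, 0.152), underside about 0.101, yaw -2.4°, nearly upright. I'll trim about 1 mm sideways and 2.5 mm down, then hold still for more than two seconds.

```bash
python3 -m inch '[[0,0,0,-0.02,0.01,0.05,1],[0,0,0,0,0,0,1],[0,0,0,0,0,0,1],[0,0,0,0,0,0,1],[0,0,0,0,0,0,1],[0,0,0,0,0,0,1],[0,0,0,0,0,0,1],[0,0,0,0,0,0,1],[0,0,0,0,0,0,1],[0,0,0,0,0,0,1],[0,0,0,0,0,0,1],[0,0,0,0,0,0,1]]'
python3 -m inch '[[0,0,0,0,0,0,1],[0,0,0,0,0,0,1],[0,0,0,0,0,0,1],[0,0,0,0,0,0,1],[0,0,0,0,0,0,1],[0,0,0,0,0,0,1],[0,0,0,0,0,0,1],[0,0,0,0,0,0,1],[0,0,0,0,0,0,1],[0,0,0,0,0,0,1],[0,0,0,0,0,0,1],[0,0,0,0,0,0,1]]'
python3 -m inch '[[0,0,0,0,0,0,1],[0,0,0,0,0,0,1],[0,0,0,0,0,0,1],[0,0,0,0,0,0,1],[0,0,0,0,0,0,1],[0,0,0,0,0,0,1],[0,0,0,0,0,0,1],[0,0,0,0,0,0,1],[0,0,0,0,0,0,1],[0,0,0,0,0,0,1]]'
python3 -c "
from h import *
togo(.6776,.151,.1597,-2.9);print(env.get_state()['qvel'])"
```

```text
clock: 11.85
tcp_pos: [0.678, 0.1508, 0.1593]
orientation: [0.0, 1.0, -0.025, 0.0]
wrist_force: [-1.1, 0.1, -1.8]
finger_gap: 0.0354
clock: 13.05
tcp_pos: [0.678, 0.1508, 0.1593]
orientation: [0.0, 1.0, -0.025, 0.0]
wrist_force: [0.2, 0.4, -2.3]
finger_gap: 0.0355
clock: 14.05
tcp_pos: [0.678, 0.1508, 0.1593]
orientation: [0.0, 1.0, -0.025, 0.0]
wrist_force: [-1.4, -0.5, -2.1]
finger_gap: 0.0354
turn units tot [ 0.001 -0.    -0.002]
shift units tot after turn [-0.007 -0.004 -0.008]
shift units tot [-0.007 -0.004 -0.008] t 14.05 [0.678  0.1508 0.1593] yaw -2.92 tilt [ 0.     -0.0001] j [ 0.1   0.58  0.28  1.27 -0.    1.73] F [-1.4 -0.5 -2.1] gap 0.0354
[-4.35280654e-05 -1.00978923e-03 -7.41163200e-05  4.73829787e-04
 -1.69156207e-03 -1.95431030e-03]
```

The scan was held for about 3 s. Now I return the same way, heading for the mat centre at (0.377, -0.2535).

```bash
python3 -m inch '[[0,0,0,0,0,-0.2,1],[0,0,0,0,0,-0.3,1],[0,0,0,0,0,-0.4,1],[0,0,0,0,0,-0.4,1],[0,0,0,0,0,-0.3,1],[0,0,0,0,0,-0.2,1]]'
python3 -m inch '[[0,0,0,-0.25,0.1,0,1],[0,0,0,-0.5,0.2,0,1],[0,0,0,-0.5,0.2,0,1],[0,0,0,-0.5,0.2,0,1],[0,0,0,-0.5,0.2,0,1],[0,0,0,-0.5,0.2,0,1],[0,0,0,-0.5,0.2,0,1],[0,0,0,-0.5,0.2,0,1],[0,0,0,-0.5,0.2,0,1],[0,0,0,-0.5,0.2,0,1],[0,0,0,-0.5,0.2,0,1],[0,0,0,-0.25,0.1,0,1]]'
python3 -c "
from h import *
togo(.377,-.2535,.2,-2.9)"
```

```text
clock: 14.65
tcp_pos: [0.6785, 0.1509, 0.2518]
orientation: [-0.0, 1.0, -0.025, 0.001]
wrist_force: [-0.0, -1.0, -1.0]
finger_gap: 0.0353
clock: 15.85
tcp_pos: [0.3957, 0.0546, 0.2497]
orientation: [0.0, 1.0, -0.026, -0.0]
wrist_force: [0.1, -1.0, -0.3]
finger_gap: 0.0354
turn units tot [ 0.001  0.001 -0.005]
shift units tot after turn [-0.062  6.174  0.994]
shift units tot [-0.057  6.174  0.995] t 15.85 [0.3957 0.0546 0.2497] yaw -2.94 tilt [-0.0002 -0.0002] j [-0.06 -0.03 -0.32  1.29 -0.    1.56] F [ 0.1 -1.  -0.3] gap 0.0354
```

```bash
python3 -m inch '[[0,0,0,0,0.3,0,1],[0,0,0,0,0.55,0,1],[0,0,0,0,0.55,0,1],[0,0,0,0,0.55,0,1],[0,0,0,0,0.55,0,1],[0,0,0,0,0.55,0,1],[0,0,0,0,0.55,0,1],[0,0,0,0,0.55,0,1],[0,0,0,0,0.55,0,1],[0,0,0,0,0.55,0,1],[0,0,0,0,0.55,0,1],[0,0,0,0,0.37,0,1]]'
python3 -m inch '[[0,0,0,0,0,0.2,1],[0,0,0,0,0,0.4,1],[0,0,0,0,0,0.4,1],[0,0,0,0,0,0.4,1],[0,0,0,0,0,0.4,1],[0,0,0,0,0,0.4,1],[0,0,0,0,0,0.4,1],[0,0,0,0,0,0.2,1],[0,0,0,0,0,0.1,1],[0,0,0,0,0,0.1,1],[0,0,0,0,0,0,1]]'
python3 - <<'E'
from ov import *
togo(.377,-.2535,.0657,-2.9)
ims={n:env.read_camera(n) for n in('top','side')}
s=env.get_state()['tcp_pos']
ov(ims,[s[0],s[1],s[2]-.0617,-2.9],(("top",300,220,110,110,4),("side",310,80,90,140,4)),'pics/ov4.png')
E
```

```text
clock: 17.05
tcp_pos: [0.3823, -0.2553, 0.2495]
orientation: [0.0, 1.0, -0.026, 0.0]
wrist_force: [0.5, 0.3, -1.3]
finger_gap: 0.0357
clock: 18.15
tcp_pos: [0.3822, -0.2532, 0.0993]
orientation: [0.0, 1.0, -0.025, 0.0]
wrist_force: [-0.9, 0.3, -1.1]
finger_gap: 0.0355
turn units tot [ 0.001 -0.001 -0.001]
shift units tot after turn [-0.103  0.012  0.673]
shift units tot [-0.103  0.012  0.673] t 18.15 [ 0.3822 -0.2532  0.0993] yaw -2.91 tilt [ 0.0002 -0.0002] j [-0.76  0.18 -0.47  0.92 -0.    0.86] F [-0.9  0.3 -1.1] gap 0.0355
```

View pics/ov4.png

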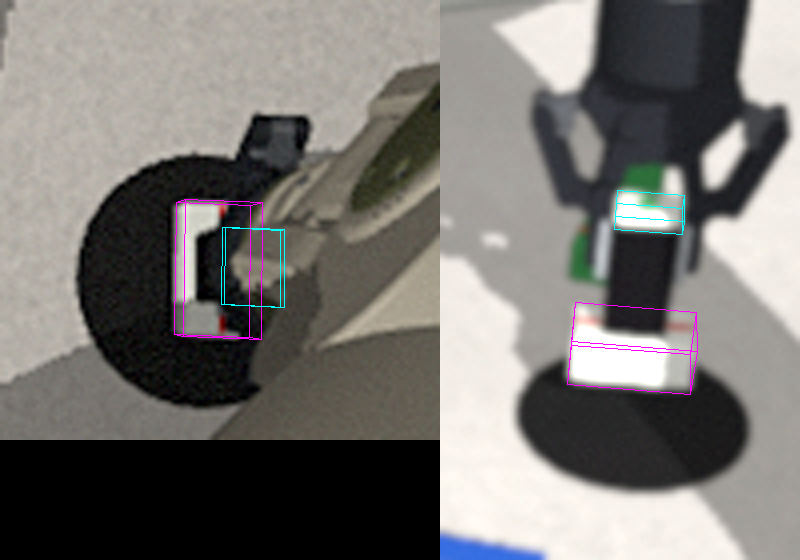

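The overlay matches the held scanner, which is about 33 mm above the mat and near its centre. I'll lower it gently in small steps and watch the force.

```bash
python3 -m inch '[[0,0,0,-0.1,0.01,0.2,1],[0,0,0,0,0,0.2,1],[0,0,0,0,0,0.1,1],[0,0,0,0,0,0.06,1],[0,0,0,0,0,0.04,1],[0,0,0,0,0,0,1],[0,0,0,0,0,0,1]]'
python3 -m inch '[[0,0,0,0,0,0.02,1],[0,0,0,0,0,0.02,1],[0,0,0,0,0,0,1],[0,0,0,0,0,0,1]]'
```

```text
clock: 18.95
tcp_pos: [0.3772, -0.2536, 0.0694]
orientation: [0.0, 1.0, -0.025, 0.0]
wrist_force: [-0.2, 0.3, -2.1]
finger_gap: 0.0353
clock: 19.35
tcp_pos: [0.377, -0.2534, 0.0673]
orientation: [0.0, 1.0, -0.025, 0.0]
wrist_force: [0.2, 0.2, -2.1]
finger_gap: 0.0351
```

```bash
python3 -m inch '[[0,0,0,0,0,0.02,1],[0,0,0,0,0,0,1],[0,0,0,0,0,0,1]]'
python3 -m inch '[[0,0,0,0,0,0.01,1],[0,0,0,0,0,0,1],[0,0,0,0,0,0,1]]'
```

```text
clock: 19.65
tcp_pos: [0.377, -0.2534, 0.0663]
orientation: [0.0, 1.0, -0.025, -0.0]
wrist_force: [-1.1, 0.1, -1.8]
finger_gap: 0.0351
clock: 19.95
tcp_pos: [0.377, -0.2534, 0.0658]
orientation: [0.0, 1.0, -0.025, -0.0]
wrist_force: [-0.8, 0.6, -2.6]
finger_gap: 0.0354
```

```bash
python3 -m inch '[[0,0,0,0,0,0.01,1],[0,0,0,0,0,0,1],[0,0,0,0,0,0,1]]'
python3 -m inch '[[0,0,0,0,0,0.01,1],[0,0,0,0,0,0,1],[0,0,0,0,0,0,1]]'
```

```text
clock: 20.25
tcp_pos: [0.377, -0.2535, 0.0657]
orientation: [0.0, 1.0, -0.025, 0.0]
wrist_force: [-3.1, 1.0, 5.5]
finger_gap: 0.0353
clock: 20.55
tcp_pos: [0.377, -0.2535, 0.0657]
orientation: [0.0, 1.0, -0.025, 0.0]
wrist_force: [-3.7, 1.6, 10.2]
finger_gap: 0.0357
```

It is seated, with contact at about 10 N. I'll ease off, release gradually and rise.

```bash
python3 -m inch '[[0,0,0,0,0,-0.01,1],[0,0,0,0,0,0,1],[0,0,0,0,0,0,0.5],[0,0,0,0,0,0,0.4],[0,0,0,0,0,0,0.3],[0,0,0,0,0,0,0.1],[0,0,0,0,0,0,0],[0,0,0,0,0,0,0],[0,0,0,0,0,0,0],[0,0,0,0,0,0,0]]'
python3 -m inch '[[0,0,0,0,0,-0.1,0],[0,0,0,0,0,-0.2,0],[0,0,0,0,0,-0.4,0],[0,0,0,0,0,-0.4,0],[0,0,0,0,0,-0.4,0],[0,0,0,0,0,-0.4,0],[0,0,0,0,0,-0.4,0],[0,0,0,0,0,-0.4,0],[0,0,0,0,0,-0.3,0],[0,0,0,0,0,-0.1,0]]'
python3 - <<'E'
from ov import *
ims={n:env.read_camera(n) for n in('top','side')}
cv2.imwrite('pics/end_side.png',ims['side'][:,:,::-1])
ov(ims,[.377,-.2535,.004,-2.9],(("top",300,220,110,110,4),("side",310,80,90,140,4)),'pics/ov5.png')
E
```

```text
clock: 21.55
tcp_pos: [0.377, -0.2534, 0.0653]
orientation: [0.0, 1.0, -0.025, 0.0]
wrist_force: [-0.1, 0.0, 0.3]
finger_gap: 0.0851
clock: 22.55
tcp_pos: [0.3778, -0.2541, 0.2228]
orientation: [0.001, 1.0, -0.025, 0.001]
wrist_force: [-0.1, -0.3, -0.5]
finger_gap: 0.0853
```

View pics/ov5.png

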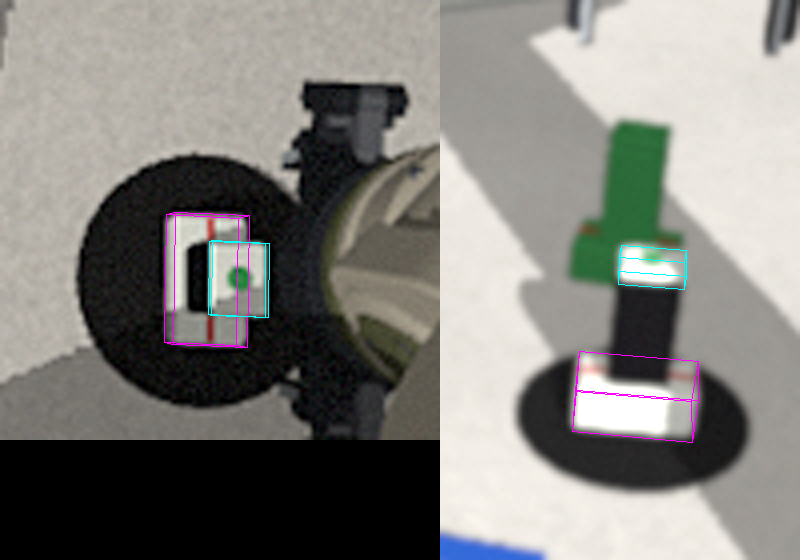

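View pics/end_side.png

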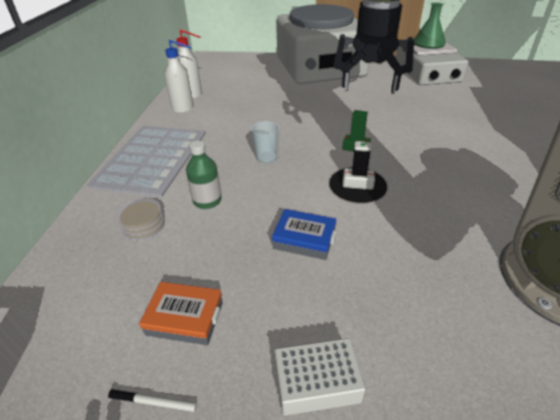

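The scanner stands upright on the mat at side (360,168), free of the gripper. The orange box (182,308) and blue box (304,232) haven't moved. Handing in.

```bash
python3 -c "
from workcell import env
print(env.hand_in())"
```

```text
the job is handed in; nothing more can be done
None
```

The orange box has been scanned and the scanner is back on its mat. I handed the job in at about 23 s of the 51 s allowed; no verdict is reported.

- **Scan:** I gripped the scanner by its black handle and carried it around the blue box. I held it still for about 3 s over the orange label, about 60 mm up, with its long side parallel to the label's.
- **Set-down:** I lowered it in steps of 1 mm or less until contact, at about 10 N, then let go and rose clear.
- **Last checks:** Both camera views show it upright near the centre of the mat, wholly on it. Both boxes and the green look-alike appear unmoved, and nothing touches the gripper.
- **Disagreement:** Just before the scan, the camera fit put the scanner 1 mm or less sideways and 1–2 mm higher than the arm's own reading. It also showed a possible tilt of up to 1.5°. I trimmed the arm about 1 mm sideways and 2.5 mm down before the hold, and took no new picture after that trim.

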